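Feed one fired test tile with the pedal and hold its back to the inspection camera

ROBOT

A 7-joint arm with a two-finger parallel gripper is mounted at the origin on a cart in front of the work surface, level with it; the furniture and walls round the work are solid. World frame = base frame: x ahead of the robot, y to its left, z up, the work surface at z = 0. Lengths are in m, angles in rad, forces in N, time in s.
With the tool pointing down it reaches from about 0.4 to 0.85 m from the base axis. Payload 4.5 kg.
Tool frame: the origin (TCP) lies midway between the tips of the shut fingers; the grasp point (between the pads) lies 19 mm behind it; z points along the fingers, y is the line along which they close (so a half turn about z gives the same grasp; the last joint's range is limited). The gripper opens to 88 mm and grips with 3 to 60 N. Pads are 18 mm wide; open, the fingers measure 123 mm over their backs; the gripper's body (75 mm by 187 mm) begins 45 mm behind the grasp point.
Start: joints at [-1.118, 0.689, -0.195, 1.565, 0.157, 0.902, -0.215], TCP at [0.254, 0.571, 0.239] pointing down, gripper open.
Joint ranges: [-3.01, 3.01], [-0.46, 2.08], [-1.47, 1.51], [0.13, 2.56], [-1, 4.14], [0.04, 2.09], [-2.66, 2.66]. Speed limits (rad/s): [2.57, 2.57, 3.14, 3.14, 3.14, 3.14, 3.14].

INTERFACE

Orientations are given as a unit quaternion [x, y, z, w].
In Python, from plant import * gives the robot as it stands.
- The arm moves only by the tool send_rows, never from a script. Its argument "targets" is a list of rows, each a list of 2 entries, a list of its own where there are three numbers: the shift along the tool's x, y, z in units of 0.3 m (1.0 is 0.3 m), then the turn, a rotation vector about the tool's x, y, z in units of pi rad (1.0 is pi rad). A call has 1 to 12 rows; each row is the pose to reach, as a shift and turn from the pose commanded when the call began, along the tool's axes at that moment, turning the shorter way round; what a row does not reach only later rows make up. A row lasts 1/8 s, in which the tool goes at most 62.5 mm and 10.7 degrees, less where a joint would pass 70% of its speed; a pose out of reach is approached as far as the arm can. A call with a number of a shift or a turn outside -1 to 1 is refused whole. A call with a gripper value outside its range is refused whole. "fingers" is the opening, from 0 (shut) to 1 (fully open), set as the call begins (left out, the last holds). The fingers move at their own pace and stop on an object; "newtons" is the grip in N (left out, the last holds). Time passes only in rows, so rows that repeat a pose let the fingers close. It gives the time, the measured TCP pose, the force, the opening and the grip force at its end, in the units of the state.
- get_state(): the state, without advancing time (a new reading comes with each control period).
- snapshot(name): name is "side" or "top" or "wrist"; returns a dict with "img" (384x512x3 uint8, blue, green, red), "fx", "fy", "cx", "cy" (pixels), "cam_to_world" (4x4, takes a point from camera to world coordinates); the wrist camera has in their place "T_tool_cam" (4x4, takes a point from camera to tool coordinates, whose origin is the TCP and whose axes are the flange's). Camera axes: x right, y down, z forward; pixel columns grow to the right and rows downward; lengths in m; the calibration is good to about 2 mm. The wrist camera is an equidistant fisheye: a pixel r from the principal point sees the ray r / f radians off the axis. A picture is of the moment at which its call begins: read the wrist's pose just before it. There is no depth.
- finish_job(): hands the job in; it is judged then, once.
The state is a dict: "clock": time; "q": joint angles; "qd": joint speeds; "joint_torque": joint torques, N m; "tool_pos": TCP position; "eef_rot": TCP orientation; "contact_force": force on the tool from outside, world axes, zero at the start; "moment": the same for the moment, N m; "opening": opening from 0.0 (shut) to 1.0 (fully open); "finger_force": force on a finger pad.
Only numpy, scipy, OpenCV 4.12 (cv2) and the standard library are available. Lean on these libraries where they do the work, as an engineer would, in place of code of your own. Each camera call takes 0.05 s, during which the arm holds its last target. There are 200 camera calls.

TASK

Press the tile feeder's pedal all the way down to its stop so that it pushes the bottom tile out onto the ledge, and let the pedal spring fully up again. Then pick that tile up by two opposite edges and show its underside to the inspection camera that looks up from its stand: centred in front of the lens, 120 mm from the lens glass, square to the way the lens points, the tile's sides in line with the sides of the square camera body. Finish holding it still there in the air; do not touch the camera, let the tile fall, pull out the other tiles, or disturb the red-lidded jar, the small pale-lidded jar or the cone pack.

Things in the scene. Friction and masses are not known exactly. Their poses are not given: they have to be found in the camera images.
- feeder: Fixed tile feeder, grey base plate 90 mm (x) by 313 mm (y). Origin on the table under the inside of the magazine's rear wall, z up; feeds along its -y. Deck top 38 mm up. Open magazine, y = 0.004 to -0.071, tops 97 mm up, holds four stacked tiles. Two uprights at y = 0.05, 185 mm tall, carry the pedal's shaft, which lies along x, 172 mm up.
- feed_pedal (a joint): Pedal angle, rad: 0 = up at rest, grows as the tread goes down, stop at 0.627. A spring brings it back when let go. The full stroke moves the pusher 74 mm along the feeder's -y and shoves the bottom tile clear of the magazine. Force on the tread about 5 N at first, 7 to 12 N on the way down if pressed slowly; the stop is hard.
- pedal_top (a point): Centre of the top of the pedal's black rubber tread, 56 mm (x) by 44 mm (y), at the feeder's rear end; at rest at x = 0, y = 0.128 in the feeder's frame, 209 mm above the table, tilted 17 degrees up to the rear. At the stop 52.5 mm lower, tilted 19 degrees down; it stays within 8 mm of straight below. Push down with closed fingertips. Moves with the pedal.
- ledge (a point): Fixed point on top of the ledge, 38 mm up, at y = -0.1065 of the feeder, axes as the feeder's: where the fed tile's underside centre lies after a full stroke. The ledge is a tongue 36 mm wide (x), so the tile overhangs it by 14 mm on its +x and -x sides, with 30 mm of air below; a lip 5 mm high ends it at y = -0.146. The tile's rear edge lies 3 mm clear of the magazine.
- tile_1: The bottom tile of the stack, the one that is fed: 65 x 65 x 8 mm, 0.05 to 0.09 kg, glazed half dark blue and half black on top, pale clay underneath. Origin at the centre of its underside, z up through the glazed face, x and y along its sides, nearly parallel to the feeder's.
- tile_2: Second tile of the stack, same kind; it drops onto the deck of the magazine when the pusher goes back. It and those above stay in the magazine.
- tile_3: Third tile of the stack, same kind.
- tile_4: Top tile of the stack, same kind.
- camera_stand: Fixed dark steel stand of the inspection camera, base 94 x 90 mm, with a yoke 76 mm tall. Origin at table height under its centre, z up.
- camera_head (a joint): Tilt of the camera head in its yoke in rad: 0 = lens straight up, positive leans the lens towards the stand's -x (towards the robot). Stiff clamp, differs from start to start (0.08 to 0.4); not to be changed.
- camera_lens (a point): Centre of the lens glass on top of the camera head (square aluminium body 60 x 60 mm, white ring light 60 mm across round a black lens). z is the direction the lens looks, x and y run along the sides of the square body. The head turns in the yoke about an axis 58 mm above the table; the glass is 26 mm from that axis.
- camera_focus (a point): Point in the air 120 mm in front of the lens glass on the lens axis, axes as the lens's (z away from the lens): where the centre of the tile's underside is to be held, the tile's z along this z, its sides along this x and y.
- jar_brown: Glaze jar with a red lid, 69 mm across, 85 mm tall, loose; origin under its centre. Leave alone.
- jar_green: Small glaze jar with a pale lid, 57 mm across, 68 mm tall, loose; origin under its centre. Leave alone.
- cone_pack: Clay bar with three pyrometric cones, 28 x 92 x 63 mm, loose; origin under its centre, long along its y. Leave alone.

How it is judged:
On the way, in this order (a step that is already met when the one before it is completed fails the run):
1. the pedal is pressed down to its stop (value of joint feed_pedal above 0.595 rad), for 0.1 s.
2. the pedal has sprung up again and the bottom tile lies out on the ledge (value of joint feed_pedal below 0.08 rad and y of tile_1 in the frame of feeder below -0.095 m and distance between tile_1 and ledge below 0.02 m), for 0.2 s.
3. the tile is lifted clear of the feeder in the fingers (height (world z) of tile_1 above 0.07 m and contact force between tile_1 and the fingers above 1 N and contact force between tile_1 and feeder below 0.05 N), for 0.2 s.
At the end, for the whole second after the job is handed in: Only the fingers hold the tile, still, glaze up: underside centre within 15 mm of the point 120 mm in front of the lens, square to the lens axis within 0.12 rad, sides in line with the camera body within 0.14 rad (any quarter turn). Pedal up; the other tiles still in the magazine (distance between tile_1 and camera_focus below 0.015 m and angle between the z axis of tile_1 and the z axis of camera_focus, either way round below 0.12 rad and angle between tile_1's own z axis and vertical below 0.8 rad and (angle between the x axis of tile_1 and the x axis of camera_focus, either way round below 0.14 rad or angle between the x axis of tile_1 and the y axis of camera_focus, either way round below 0.14 rad) and contact force between tile_1 and the fingers above 1 N and contact force between tile_1 and feeder below 0.05 N and contact force between tile_1 and camera_stand below 0.05 N and height (world z) of tile_1 above 0.12 m and linear speed of tile_1 below 0.02 m/s and value of joint feed_pedal below 0.08 rad and horizontal distance between each of tile_2, tile_3, tile_4 and feeder below 0.045 m); the arm keeps its last pose, push and grip.
It fails at once if the camera or its stand is touched (contact force between camera_stand and anything else above 1 N).
It fails at once if the camera head is turned in its yoke (distance of camera_focus from where it was at the start of the episode above 0.012 m).
It fails at once if the tile falls off the feeder or out of the fingers (height (world z) of tile_1 below 0.025 m).
It fails at once if one of the other tiles is pulled out of the magazine (horizontal distance between any of tile_2, tile_3, tile_4 and feeder above 0.055 m).
It fails at once if a jar or the cone pack is moved by more than 20 mm (distance of any of jar_brown, jar_green, cone_pack from where it was at the start of the episode above 0.02 m).
It also fails if it takes over 54 s, if anything falls off the work surface, if the arm or the gripper's body presses on something with over 40 N, if the wrist force passes 120 N, or if a joint passes its speed limit or range.

## Working session

There is one attempt and no reset: what is moved stays moved. The work goes in short steps, Python scripts to look and compute and a tool call to move; the robot and the scene stay as the last step left them, time stands still between calls to the robot, and variables do not carry over. Pictures are saved under pics/ and viewed, at most 13 in all, crops included, and the job is handed in when it is done.

Besides the shell and the picture viewer there is one more tool, called after ">>>" as a command line: name --argument value ..., lists and objects as JSON in quotes. send_rows: Moves the arm, as the interface text tells. Its arguments: {"type":"object","properties":{"targets":{"type":"array"},"fingers":{"type":"number"},"newtons":{"type":"number"}},"required":["targets"]}

```bash
mkdir -p pics; ls; python3 - <<'E'
from plant import *
import cv2
s=get_state();print(s)
for n in("side","top","wrist"):
    d=snapshot(n);cv2.imwrite(f"pics/{n}0.png",d["img"])
    print(n,{k:v for k,v in d.items() if k!="img"})
a=cv2.imread("pics/side0.png");b=cv2.imread("pics/top0.png")
E
```

```text
pics
{'clock': 0.0, 'q': array([-1.11818179,  0.6899855 , -0.19454138,  1.5663457 ,  0.15732814,
        0.9024919 , -0.21509385]), 'qd': array([ 0.00232318,  0.00129238, -0.00128037,  0.00201052,  0.00019726,
        0.000914  ,  0.00055715]), 'joint_torque': array([ 6.73189006e-04, -5.27555788e+01, -1.26694523e+00, -1.53424412e+01,
       -5.26542915e-02,  6.62129445e-03,  1.77280622e-04]), 'tool_pos': array([0.25395435, 0.57038773, 0.23790934]), 'eef_rot': array([ 2.07816796e-01,  9.78167337e-01, -9.08561690e-04, -1.23169537e-04]), 'contact_force': array([-0.46671889,  0.1950667 , -0.34516859]), 'moment': array([-0.01162269,  0.03200898, -0.01957802]), 'finger_force': 0.0, 'opening': 0.9983870600769105}
side {'fx': 401.1489155042398, 'fy': 401.1489155042398, 'cx': 250.97817719774895, 'cy': 194.10340850035897, 'cam_to_world': array([[ 0.99860031,  0.01986169, -0.04901968,  0.56897572],
       [ 0.05257253, -0.47423428,  0.87882762, -1.06908227],
       [-0.00579181, -0.88017462, -0.47461468,  0.78038268],
       [ 0.        ,  0.        ,  0.        ,  1.        ]])}
top {'fx': 362
[... 214 characters left out ...]
01, -1.26460866e-02,  1.31840289e-03,
         1.22364433e-01],
       [ 1.23443353e-03, -1.99758510e-01, -9.79844382e-01,
         1.39286735e+00],
       [ 0.00000000e+00,  0.00000000e+00,  0.00000000e+00,
         1.00000000e+00]])}
wrist {'fx': 297.3186396354542, 'fy': 297.3186396354542, 'cx': 261.72492339207764, 'cy': 194.27114415981114, 'T_tool_cam': array([[ 1.21777381e-03, -9.57716309e-01, -2.87711641e-01,
         7.47337126e-02],
       [ 9.99998829e-01,  8.99558500e-04,  1.23822078e-03,
         9.82970247e-04],
       [-9.27050786e-04, -2.87712812e-01,  9.57716283e-01,
        -1.45179721e-01],
       [ 0.00000000e+00,  0.00000000e+00,  0.00000000e+00,
         1.00000000e+00]])}
```

```bash
python3 - <<'E'
import cv2
for n in("side","top"):
    cv2.imwrite(f"pics/{n}0b.png",cv2.resize(cv2.imread(f"pics/{n}0.png"),(800,600),interpolation=cv2.INTER_CUBIC))
E
```

```text
(no output)
```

View pics/side0b.png

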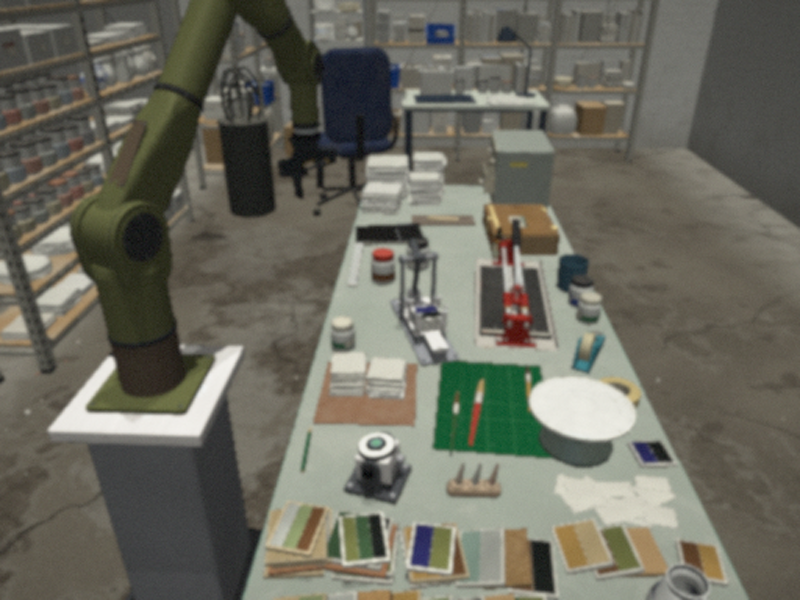

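View pics/top0b.png

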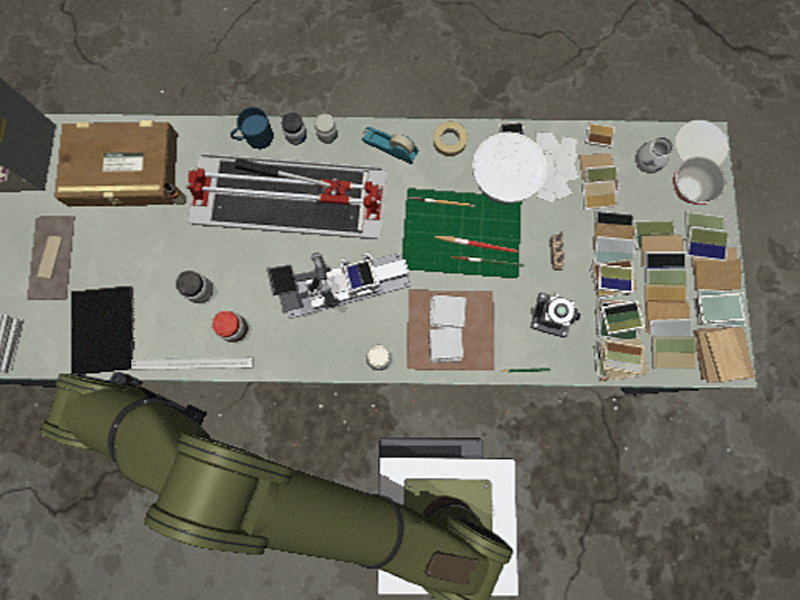

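```bash
python3 - <<'E'
import cv2,numpy as np
t=cv2.imread("pics/top0.png");s=cv2.imread("pics/side0.png")
def c(i,x,y,w,h,k): return cv2.resize(i[y:y+h,x:x+w],(w*k,h*k),interpolation=cv2.INTER_CUBIC)
# top feeder x165..265,y155..207 at 8 ; 
cv2.imwrite("pics/c1.png",c(t,165,150,100,60,8))
a=c(t,335,180,40,40,8); b=c(s,215,270,60,55,8)
H=max(a.shape[0],b.shape[0]);f=lambda i:np.pad(i,((0,H-i.shape[0]),(0,0),(0,0)))
cv2.imwrite("pics/c2.png",np.hstack([f(a),f(b)]));
E
```

```text
(no output)
```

View pics/c1.png

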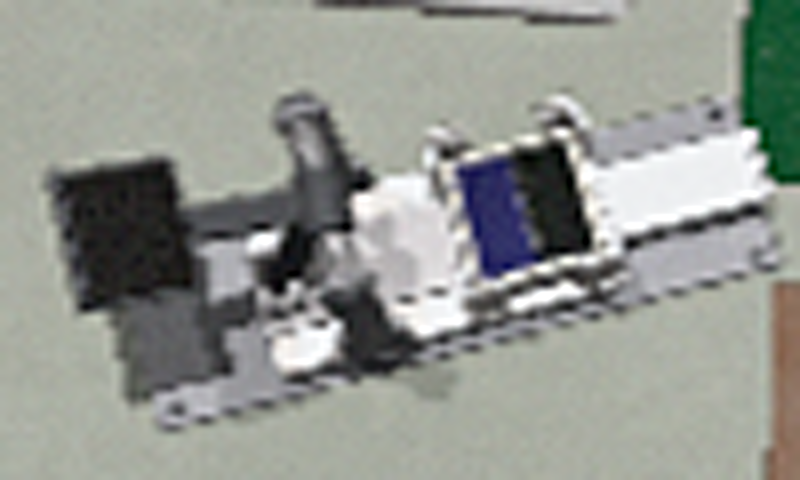

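View pics/c2.png

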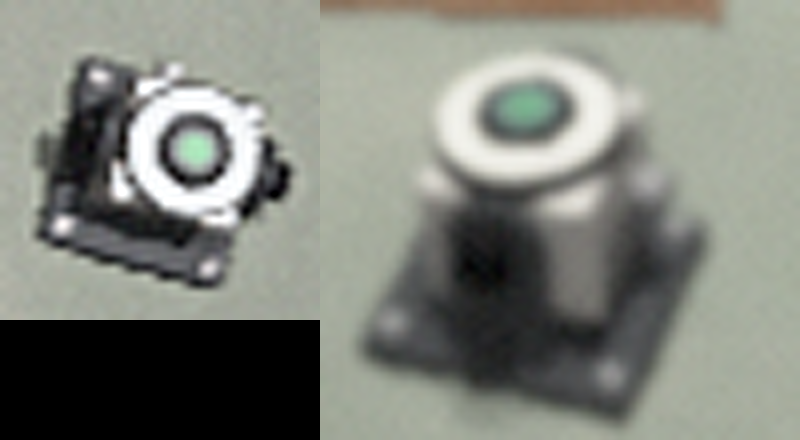

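```bash
cat > h.py <<'E'
import numpy as np,cv2
from plant import *
from scipy.optimize import least_squares
from scipy.spatial.transform import Rotation as R
CAM={}
def cams():
    for n in("side","top"): CAM[n]=snapshot(n)
    return CAM
def proj(d,P,T=None):
    T=d["cam_to_world"] if T is None else T
    p=(np.atleast_2d(P)-T[:3,3])@T[:3,:3]
    return np.c_[d["fx"]*p[:,0]/p[:,2]+d["cx"],d["fy"]*p[:,1]/p[:,2]+d["cy"]]
def wproj(d,P,T):
    p=(np.atleast_2d(P)-T[:3,3])@T[:3,:3]
    r=np.hypot(p[:,0],p[:,1]);th=np.arctan2(r,p[:,2])
    return np.c_[d["fx"]*th*p[:,0]/r+d["cx"],d["fy"]*th*p[:,1]/r+d["cy"]]
def tool(s):
    T=np.eye(4);T[:3,:3]=R.from_quat(s["eef_rot"]).as_matrix();T[:3,3]=s["tool_pos"];return T
def fr(x,y,a,P): 
    return np.atleast_2d(P)@R.from_euler("z",a).as_matrix().T+[x,y,0]
E
python3 - <<'E'
from h import *
C=cams()
px=lambda l,o:(np.array(l)+.5)/8-.5+o
u=px([(50,175),(80,310),(170,155),(205,285),(720,95),(778,265),(155,430)],[165,150])
def P(f):return np.array([(.028,.149,.2154),(-.028,.149,.2154),(.028,.107,.2026),(-.028,.107,.2026),(.045,f,.008),(-.045,f,.008),(-.045,f+.313,.008)])
r=least_squares(lambda v:(proj(C["top"],fr(*v[:3],P(v[3])))-u).ravel(),[.5,.1,.25,-.15])
print("feeder",r.x.round(4),r.fun.reshape(-1,2).round(1).tolist())
# camera stand + lens
ut=px([(85,58),(38,238),(215,288),(195,150)],[335,180]);us=px([(40,350),(305,420),(390,230),(207,105)],[215,270])
def lens(v):return fr(*v[:3],[-.026*np.sin(v[3]),0,.058+.026*np.cos(v[3])])
def f(v):
    q=lambda a,b:(a*.047,b*.045,v[4])
    A=fr(*v[:3],[q(1,1),q(-1,1),q(-1,-1)]);B=fr(*v[:3],[q(-1,1),q(-1,-1),q(1,-1)])
    return np.r_[proj(C["top"],np.r_[A,lens(v)])-ut,proj(C["side"],np.r_[B,lens(v)])-us].ravel()
r=least_squares(f,[.4,-.3,-.25,.2,.008]);print("stand",r.x.round(4),r.fun.reshape(-1,2).round(1).tolist(),lens(r.x))
E
```

```text
feeder [ 0.5668  0.2486  0.2851 -0.1468] [[1.1, 0.3], [1.2, -0.8], [-1.0, 0.5], [-1.5, -0.2], [0.7, -0.2], [-0.4, -0.1], [-0.3, 0.5]]
stand [ 0.5091 -0.2483  0.6973  0.7412 -0.0101] [[-13.2, 9.8], [8.7, 5.6], [3.5, -15.0], [-1.2, -0.3], [3.6, -9.7], [-10.4, 1.2], [7.0, 9.1], [0.4, 0.8]] [[ 0.49564589 -0.2595353   0.07717891]]
```

```bash
python3 - <<'E'
from h import *
C=cams()
px=lambda l,o:(np.array(l)+.5)/8-.5+o
ut=px([(85,58),(38,238),(215,288),(195,150)],[335,180]);us=px([(40,350),(305,420),(390,230),(207,105)],[215,270])
def lens(v):return fr(*v[:3],[-.026*np.sin(v[3]),0,.058+.026*np.cos(v[3])])
def f(v):
    q=lambda a,b:(a*.047,b*.045,v[4])
    A=fr(*v[:3],[q(1,1),q(-1,1),q(-1,-1)]);B=fr(*v[:3],[q(-1,-1),q(1,-1),q(1,1)])
    return np.r_[proj(C["top"],np.r_[A,lens(v)])-ut,proj(C["side"],np.r_[B,lens(v)])-us].ravel()
r=least_squares(f,[.4,-.3,-.25,.2,.008]);print("stand",r.x.round(4),r.fun.reshape(-1,2).round(1).tolist(),lens(r.x))
s=get_state();T=tool(s)
ped=fr(.5668,.2486,.2851,[0,.128,.209]);print("ped",ped,"led",fr(.5668,.2486,.2851,[0,-.1065,.038]))
print(T.round(3))
yx=np.degrees(np.arctan2(T[1,0],T[0,0]));print(yx)
print("shift to 40mm above pedal, tool axes/.3:",(T[:3,:3].T@(ped[0]+[0,0,.06]-T[:3,3])/.3).round(4))
E
```

```text
stand [ 0.4972 -0.2634 -0.278   0.1052  0.003 ] [[-0.2, -0.3], [-0.1, -0.1], [0.4, 0.3], [0.2, -0.3], [-0.4, 0.0], [0.2, -0.1], [0.1, 0.2], [-0.2, -0.4]] [[ 0.49453736 -0.26269485  0.08385621]]
ped [[0.53079956 0.37143309 0.209     ]] led [[0.59675349 0.14639903 0.038     ]]
[[-0.914  0.407 -0.     0.254]
 [ 0.407  0.914 -0.     0.571]
 [-0.    -0.    -1.     0.239]
 [ 0.     0.     0.     1.   ]]
156.00670855494187
shift to 40mm above pedal, tool axes/.3: [-1.113  -0.2324 -0.1015]
```

>>> send_rows --targets '[[[-0.1,-0.02,-0.08],[0,0,0.03]],[[-0.25,-0.05,-0.1],[0,0,0.07]],[[-0.4,-0.08,-0.1],[0,0,0.12]],[[-0.55,-0.11,-0.1],[0,0,0.16]],[[-0.7,-0.14,-0.1],[0,0,0.2]],[[-0.85,-0.18,-0.1],[0,0,0.24]],[[-0.95,-0.2,-0.1],[0,0,0.276]],[[-1,-0.21,-0.1],[0,0,0.276]],[[-1,-0.21,-0.1],[0,0,0.276]]]' --fingers 0

```text
clock: 1.48
tool_pos: [0.5028, 0.3912, 0.2686]
eef_rot: [0.599, 0.801, -0.0, -0.0]
contact_force: [-0.2, 0.2, 0.9]
opening: 0.013
finger_force: 0.0
```

```bash
cat > go.py <<'E'
from h import *
F=(.5668,.2486,.2851)
def to(P,T): return (T[:3,:3].T@(np.asarray(P)-T[:3,3])/.3).round(4)
def pr():
    s=get_state();T=tool(s);print("t",round(float(s["clock"]),2),"pos",T[:3,3].round(4),"yawx",np.degrees(np.arctan2(T[1,0],T[0,0])).round(2),"z",T[:3,2].round(3),"F",s["contact_force"].round(1),"ff",s["finger_force"],"op",round(s["opening"],3));return s,T
E
python3 - <<'E'
from go import *
s,T=pr();print(to(fr(*F,[0,.128,.209])[0],T))
d=snapshot("wrist");print(wproj(d,fr(*F,[[0,.128,.209],[.028,.107,.2026],[.028,.149,.2154],[-.028,.107,.2026],[-.028,.149,.2154]]),T@d["T_tool_cam"]).round())
cv2.imwrite("pics/w1.png",d["img"])
E
```

```text
t 1.48 pos [0.5028 0.3912 0.2686] yawx 106.37 z [-0.  0. -1.] F [-0.2  0.2  0.9] ff 0.0 op 0.013
[-0.0894  0.0709  0.1986]
[[289. 245.]
 [321. 264.]
 [328. 223.]
 [253. 265.]
 [252. 223.]]
```

View pics/w1.png

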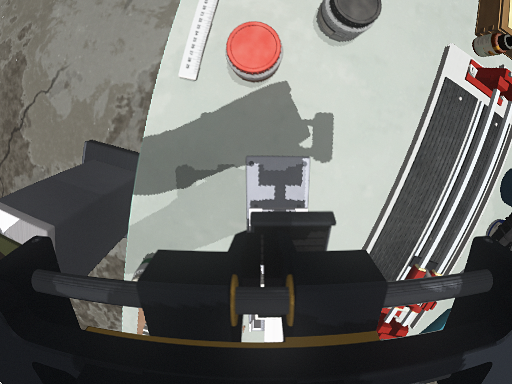

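>>> send_rows --targets '[[[-0.05,0.04,0.05],[0,0,0]],[[-0.09,0.071,0.12],[0,0,0]],[[-0.09,0.071,0.17],[0,0,0]],[[-0.09,0.071,0.19],[0,0,0]],[[-0.09,0.071,0.21],[0,0,0]],[[-0.09,0.071,0.23],[0,0,0]],[[-0.09,0.071,0.25],[0,0,0]],[[-0.09,0.071,0.27],[0,0,0]]]'

```text
clock: 2.52
tool_pos: [0.5288, 0.3763, 0.1897]
eef_rot: [0.598, 0.801, 0.003, -0.002]
contact_force: [-5.4, 3.4, 11.0]
opening: 0.002
finger_force: 5.5
```

>>> send_rows --targets '[[[0,0,0.02],[0,0,0]],[[0,0,0.04],[0,0,0]],[[0,0,0.06],[0,0,0]],[[0,0,0.075],[0,0,0]],[[0,0,0.085],[0,0,0]],[[0,0,0.095],[0,0,0]],[[0,0,0.1],[0,0,0]]]'

```text
clock: 3.4
tool_pos: [0.5286, 0.377, 0.1597]
eef_rot: [0.598, 0.801, 0.003, -0.002]
contact_force: [-4.7, 4.4, 10.8]
opening: 0.006
finger_force: 5.7
```

>>> send_rows --targets '[[[0,0,0.01],[0,0,0]],[[0,0,0.015],[0,0,0]],[[0,0,0.02],[0,0,0]],[[0,0,0.025],[0,0,0]],[[0,0,0.025],[0,0,0]]]'

```text
clock: 4.03
tool_pos: [0.5289, 0.3769, 0.1574]
eef_rot: [0.598, 0.801, 0.004, -0.002]
contact_force: [-13.3, -2.1, 40.8]
opening: 0.004
finger_force: 19.9
```

>>> send_rows --targets '[[[0,0,-0.01],[0,0,0]],[[0,0,-0.05],[0,0,0]],[[0,0,-0.1],[0,0,0]],[[0,0,-0.15],[0,0,0]],[[0,0,-0.2],[0,0,0]],[[0,0,-0.27],[0,0,0]],[[0,0,-0.34],[0,0,0]],[[0,0,-0.4],[0,0,0]]]' --fingers 1

```text
clock: 5.03
tool_pos: [0.5307, 0.371, 0.2711]
eef_rot: [0.6, 0.8, -0.0, 0.0]
contact_force: [0.7, 0.5, 0.3]
opening: 0.889
finger_force: 0.0
```

```bash
python3 - <<'E'
from go import *
s,T=pr()
d=snapshot("top");i=d["img"];t=cv2.resize(i[150:210,165:265],(800,480),interpolation=cv2.INTER_CUBIC);cv2.imwrite("pics/t2.png",t)
for y in(-.1065,):
  c=[(.0325,y-.0325,.046),(-.0325,y-.0325,.046),(-.0325,y+.0325,.046),(.0325,y+.0325,.046)]
  print(((proj(d,fr(*F,c))-[165,150]+.5)*8-.5).round())
print("over ledge (off 8mm), 100mm",to(fr(*F,[0,-.1145,.16])[0],T))
E
```

```text
t 5.03 pos [0.5307 0.371  0.2711] yawx 106.3 z [-0.    -0.001 -1.   ] F [0.7 0.5 0.3] ff 0.0 op 0.889
[[717. 100.]
 [754. 227.]
 [623. 262.]
 [587. 135.]]
over ledge (off 8mm), 100mm [-0.8068  0.0016  0.3709]
```

View pics/t2.png

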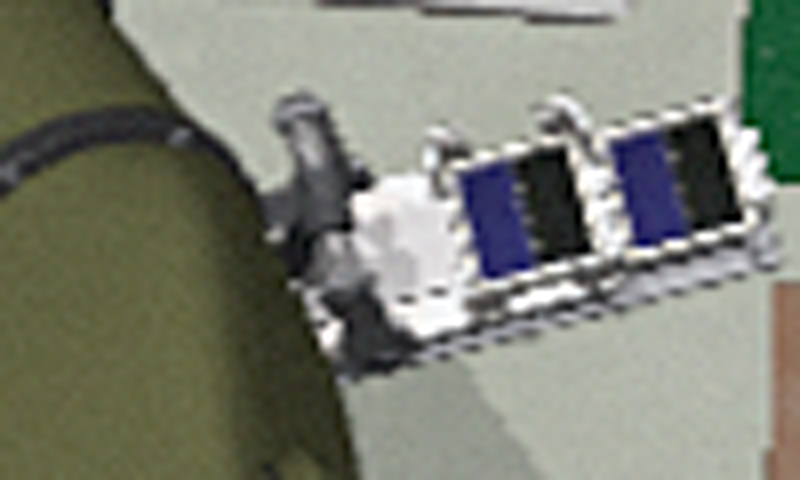

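>>> send_rows --targets '[[[-0.1,0,0],[0,0,0]],[[-0.25,0,0],[0,0,0]],[[-0.42,0,0.02],[0,0,0]],[[-0.6,0,0.08],[0,0,0]],[[-0.77,0,0.16],[0,0,0]],[[-0.9,0,0.26],[0,0,0]],[[-0.97,0,0.32],[0,0,0]],[[-1,0,0.35],[0,0,0]],[[-1,0,0.35],[0,0,0]],[[-1,0,0.35],[0,0,0]]]'

```text
clock: 6.32
tool_pos: [0.6153, 0.0861, 0.1661]
eef_rot: [0.598, 0.801, 0.001, 0.0]
contact_force: [-0.0, -0.7, 0.0]
opening: 1.001
finger_force: 0.0
```

```bash
python3 - <<'E'
from go import *
s,T=pr()
d=snapshot("wrist");cv2.imwrite("pics/w2.png",cv2.resize(d["img"],(800,600),interpolation=cv2.INTER_CUBIC))
y=-.1065
c=[(.0325,y-.0325,.046),(-.0325,y-.0325,.046),(-.0325,y+.0325,.046),(.0325,y+.0325,.046)]
print((wproj(d,fr(*F,c),T@d["T_tool_cam"])*1.5625).round())
E
```

```text
t 6.33 pos [0.6153 0.0861 0.1661] yawx 106.48 z [ 0.001  0.002 -1.   ] F [-0.  -0.7  0. ] ff 0.0 op 1.001
[[462. 247.]
 [350. 246.]
 [349. 134.]
 [465. 134.]]
```

View pics/w2.png

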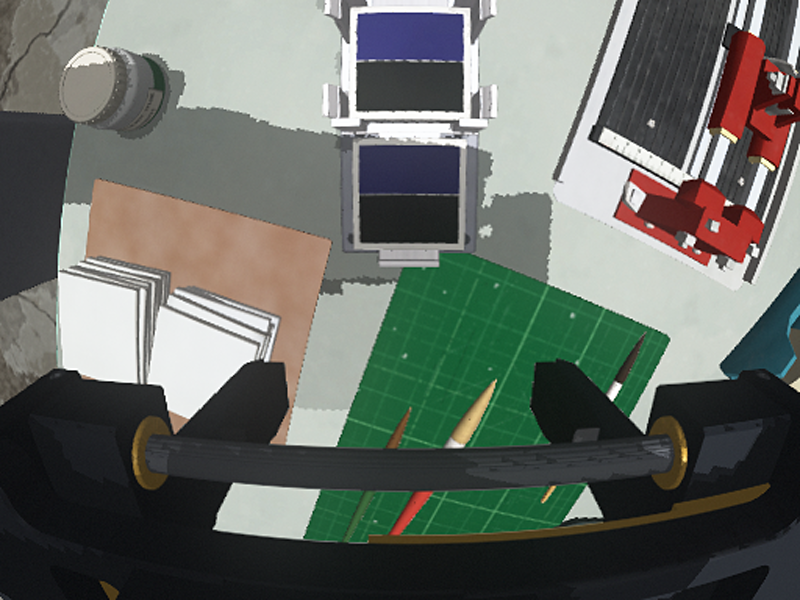

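```bash
python3 - <<'E'
from go import *
s,T=pr();print(to(fr(*F,[.001,-.116,.026])[0],T))
E
```

```text
t 6.38 pos [0.6153 0.0859 0.1662] yawx 106.48 z [ 0.002  0.002 -1.   ] F [-0.5  0.6 -0.3] ff 0.0 op 1.001
[1.786e-01 3.000e-04 4.674e-01]
```

>>> send_rows --targets '[[[0.08,0,0],[0,0,0]],[[0.16,0,0.06],[0,0,0]],[[0.179,0,0.16],[0,0,0]],[[0.179,0,0.26],[0,0,0]],[[0.179,0,0.36],[0,0,0]],[[0.179,0,0.42],[0,0,0]],[[0.179,0,0.45],[0,0,0]],[[0.179,0,0.467],[0,0,0]],[[0.179,0,0.467],[0,0,0]]]'

```text
clock: 7.5
tool_pos: [0.6002, 0.1353, 0.0256]
eef_rot: [0.6, 0.8, 0.0, 0.0]
contact_force: [0.4, -0.6, -0.4]
opening: 1.002
finger_force: 0.0
```

>>> send_rows --targets '[[[0,0,0],[0,0,0]],[[0,0,0],[0,0,0]],[[0,0,0],[0,0,0]],[[0,0,0],[0,0,0]],[[0,0,0],[0,0,0]],[[0,0,0],[0,0,0]],[[0,0,0],[0,0,0]]]' --fingers 0 --newtons 20

```text
clock: 8.38
tool_pos: [0.6002, 0.1352, 0.0255]
eef_rot: [0.6, 0.8, 0.0, 0.0]
contact_force: [-0.4, -0.4, 5.4]
opening: 0.729
finger_force: 20.0
```

>>> send_rows --targets '[[[0,0,-0.02],[0,0,0]],[[0,0,-0.07],[0,0,0]],[[0,0,-0.15],[0,0,0]],[[0,0,-0.25],[0,0,0]],[[0,0,-0.38],[0,0,0]],[[0,0,-0.5],[0,0,0]],[[0,0,-0.6],[0,0,0]],[[0,0,-0.66],[0,0,0]]]'

```text
clock: 9.38
tool_pos: [0.6003, 0.1352, 0.2258]
eef_rot: [0.6, 0.8, 0.001, 0.001]
contact_force: [0.4, 0.4, -1.2]
opening: 0.734
finger_force: 20.0
```

```bash
python3 - <<'E'
from go import *
s,T=pr();S=(.4972,-.2634,-.278)
for p in([-.12,-.07,.2],[.12,-.07,.2]): print(to(fr(*S,p)[0],T),fr(*S,p))
d=snapshot("wrist");cv2.imwrite("pics/w3.png",cv2.resize(d["img"],(800,600)))
E
```

```text
t 9.38 pos [0.6003 0.1352 0.2258] yawx 106.32 z [ 0.003  0.001 -1.   ] F [ 0.4  0.4 -1.2] ff 19.999912977218628 op 0.734
[-1.1625 -1.1662  0.0827] [[ 0.36259694 -0.29778048  0.2       ]]
[-1.5894 -0.4896  0.0845] [[ 0.59338244 -0.36364439  0.2       ]]
```

View pics/w3.png

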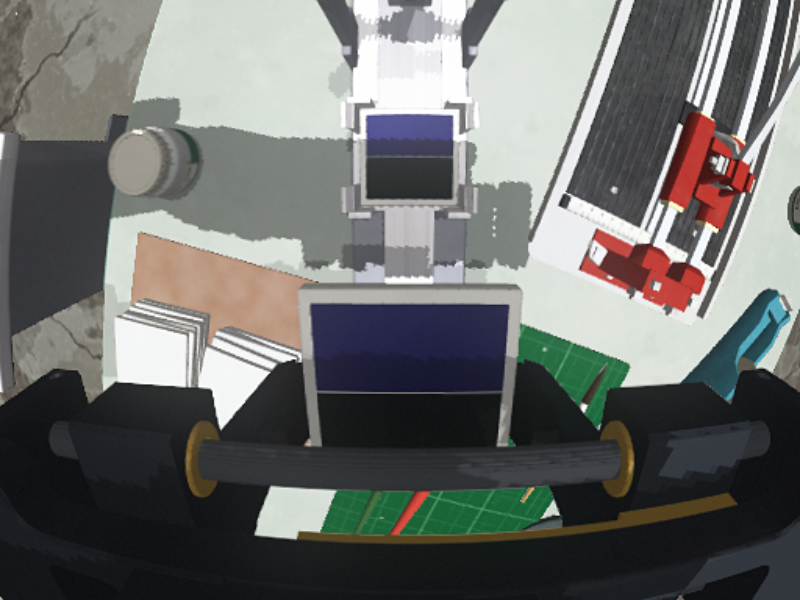

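>>> send_rows --targets '[[[-0.06,-0.02,0],[0,0,0.02]],[[-0.18,-0.06,0],[0,0,0.05]],[[-0.32,-0.1,0],[0,0,0.08]],[[-0.47,-0.15,0],[0,0,0.11]],[[-0.62,-0.2,0],[0,0,0.14]],[[-0.77,-0.24,0],[0,0,0.17]],[[-0.9,-0.28,0],[0,0,0.179]],[[-1,-0.31,0],[0,0,0.179]]]'

```text
clock: 10.42
tool_pos: [0.5927, -0.1828, 0.2218]
eef_rot: [0.8, 0.6, -0.002, -0.001]
contact_force: [0.6, -0.5, -0.9]
opening: 0.731
finger_force: 20.0
```

```bash
python3 - <<'E'
from go import *
s,T=pr();S=(.4972,-.2634,-.278)
for p in([-.12,-.07,.2],[.12,-.07,.2]): print(to(fr(*S,p)[0],T),fr(*S,p))
E
```

```text
t 10.43 pos [ 0.5927 -0.1828  0.2218] yawx 73.77 z [-0.003 -0.001 -1.   ] F [ 0.6 -0.5 -0.9] ff 20.000602193176746 op 0.731
[-0.5824 -0.6291  0.0757] [[ 0.36259694 -0.29778048  0.2       ]]
[-0.5782  0.1708  0.0735] [[ 0.59338244 -0.36364439  0.2       ]]
```

>>> send_rows --targets '[[[-0.15,0.04,0.02],[0,0,0]],[[-0.32,0.1,0.04],[0,0,0]],[[-0.48,0.15,0.05],[0,0,0]],[[-0.57,0.17,0.05],[0,0,0]],[[-0.58,0.17,0.05],[0,0,0]],[[-0.58,0.17,0.05],[0,0,0]],[[-0.58,0.17,0.05],[0,0,0]]]'

```text
clock: 11.3
tool_pos: [0.5969, -0.3578, 0.2079]
eef_rot: [0.797, 0.603, 0.0, -0.001]
contact_force: [-0.5, 0.3, -1.6]
opening: 0.735
finger_force: 20.0
```

```bash
python3 - <<'E'
from go import *
s,T=pr();d=snapshot("wrist");cv2.imwrite("pics/v1.png",d["img"]);np.save("pics/v1.npy",T@d["T_tool_cam"])
print(wproj(d,[.4945,-.2627,.0839],T@d["T_tool_cam"]))
E
```

```text
t 11.3 pos [ 0.5969 -0.3578  0.2079] yawx 74.23 z [-0.     0.002 -1.   ] F [-0.5  0.3 -1.6] ff 20.00005066394806 op 0.735
[[132.26836702 125.32505474]]
```

>>> send_rows --targets '[[[0,-0.1,0],[0,0,0]],[[0,-0.25,0],[0,0,0]],[[0,-0.4,0],[0,0,0]],[[0,-0.55,0],[0,0,0]],[[0,-0.68,0],[0,0,0]],[[0,-0.74,0],[0,0,0]],[[0,-0.74,0],[0,0,0]],[[0,-0.74,0],[0,0,0]],[[0,-0.74,0],[0,0,0]]]'

```text
clock: 12.48
tool_pos: [0.3842, -0.2995, 0.2081]
eef_rot: [0.798, 0.603, 0.0, 0.001]
contact_force: [0.3, -0.4, -0.4]
opening: 0.731
finger_force: 20.0
```

```bash
python3 - <<'E'
from go import *
s,T=pr();d=snapshot("wrist");cv2.imwrite("pics/v2.png",d["img"]);np.save("pics/v2.npy",T@d["T_tool_cam"])
p2=wproj(d,[.4945,-.2627,.0839],np.load("pics/v2.npy"))[0];p1=wproj(d,[.4945,-.2627,.0839],np.load("pics/v1.npy"))[0]
print(p1,p2);o=[]
for n,p in((1,p1),(2,p2)):
    i=cv2.imread(f"pics/v{n}.png");x,y=(p-[40,45]).astype(int).clip(0);print(x,y);o.append(cv2.resize(i[y:y+100,x:x+80],(400,500),interpolation=cv2.INTER_CUBIC))
cv2.imwrite("pics/v12.png",np.hstack(o))
E
```

```text
t 12.47 pos [ 0.3842 -0.2995  0.2081] yawx 74.17 z [ 0.001 -0.    -1.   ] F [ 0.3 -0.4 -0.4] ff 19.999931305646896 op 0.731
[132.26836702 125.32505474] [364.61238875 121.76257047]
92 80
324 76
```

View pics/v12.png

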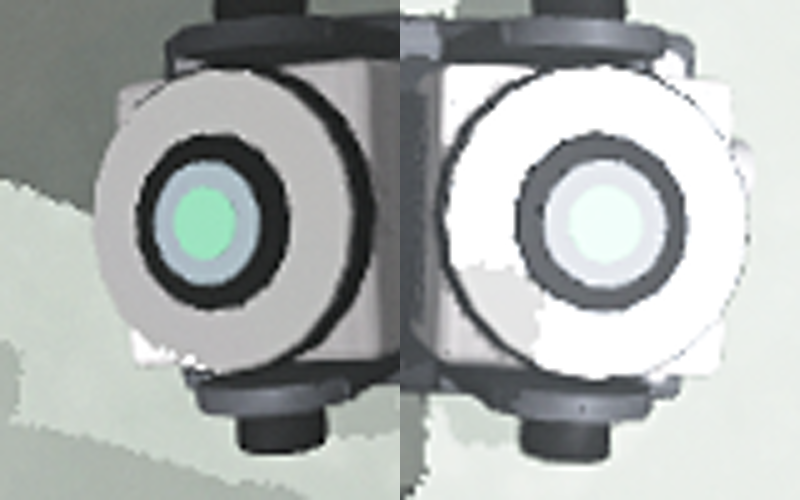

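```bash
python3 - <<'E'
from go import *
d=snapshot("wrist");T=[np.load(f"pics/v{n}.npy") for n in(1,2)]
b=np.array([[95,353,65,378],[137,290,133,310],[45,348,65,378],[115,287,132,310]])
b=(b+.5)/5-.5+np.array([[92,92,80,80]]*2+[[324,324,76,76]]*2)
a=np.linspace(0,2*np.pi,361)
def f(v):
    x,y,z,t,rr,rb=v;M=(R.from_euler("z",-.278)*R.from_euler("y",-t)).as_matrix();o=[]
    for k in(0,1):
        for r in(rr,rb):
            P=np.c_[r*np.cos(a),r*np.sin(a),0*a]@M.T+[x,y,z]
            q=wproj(d,P,T[k]);o+=[q[:,0].min(),q[:,0].max(),q[:,1].min(),q[:,1].max()]
    return np.array(o)-b.ravel()
g=lambda v:np.r_[f(v),(v[4]-.030)/.0005]
for W in(0,1):
    w=np.r_[np.tile([1,1,1,1],4),1] if W==0 else np.r_[np.tile([0]*4+[1]*4,2),1]
    r=least_squares(lambda v:g(v)*w,[.4945,-.2627,.084,.15,.03,.015])
    print(r.x.round(4),f(r.x).round(1).tolist())
    x,y,z,t=r.x[:4];print("axis pt",r.x[:3]-R.from_euler("z",-.278).apply([-.026*np.sin(t),0,.026*np.cos(t)]))
E
```

```text
[ 0.4954 -0.2617  0.0798  0.1073  0.0302  0.0173] [-0.9, -0.4, 0.2, -1.0, 0.9, 0.2, -0.1, -0.4, 0.2, 0.2, 0.1, 0.3, -0.4, -0.0, 0.2, 0.6]
axis pt [ 0.49809953 -0.26242232  0.05399654]
[ 0.4953 -0.2615  0.0809  0.0603  0.03    0.0172] [-2.1, -0.5, 0.3, -1.1, 0.0, -0.0, -0.2, -0.4, 0.7, -0.1, 0.1, 0.1, 0.0, -0.1, 0.1, 0.5]
axis pt [ 0.49682721 -0.26191354  0.05492505]
```

```bash
python3 - <<'E'
from go import *
s,T=pr();d=snapshot("wrist");C=d["T_tool_cam"]
cv2.imwrite("pics/v3.png",cv2.resize(d["img"][170:300,180:340],(800,650))[:600])
for x in(.005,.007,.009):
  P=[(x+.0325,-.0325,-.0205),(x+.0325,.0325,-.0205),(x+.0325,-.0325,-.0125),(x+.0325,.0325,-.0125),(x+.0275,.0275,-.0205)]
  print(x,(wproj(d,P,C)*1.5625).round().tolist())
t=.10;Y=R.from_euler("z",-.278);n=Y.apply([-np.sin(t),0,np.cos(t)]);foc=np.array([.495,-.2622,.0838])+.12*n
X=Y.apply([0,1,0]);Rt=np.c_[X,np.cross(-n,X),-n];p=foc-Rt@[.007,0,-.0125]
print("foc",foc,"tcp",p,"shift",to(p,T),"turn/pi",(R.from_matrix(T[:3,:3].T@Rt).as_rotvec()/np.pi).round(4))
E
```

```text
t 12.57 pos [ 0.3837 -0.2994  0.208 ] yawx 74.15 z [ 0.001 -0.    -1.   ] F [ 0.  -0.7 -0.8] ff 19.9999213591218 op 0.735
0.005 [[296.0, 305.0], [523.0, 305.0], [302.0, 297.0], [517.0, 298.0], [505.0, 322.0]]
0.007 [[296.0, 298.0], [524.0, 298.0], [302.0, 291.0], [518.0, 291.0], [506.0, 315.0]]
0.009 [[295.0, 291.0], [524.0, 292.0], [302.0, 284.0], [518.0, 285.0], [506.0, 309.0]]
foc [ 0.48347995 -0.25891229  0.2032005 ] tcp [ 0.48275892 -0.265986    0.19076295] shift [0.1975 0.2872 0.0576] turn/pi [-0.0317 -0.      0.0004]
```

View pics/v3.png

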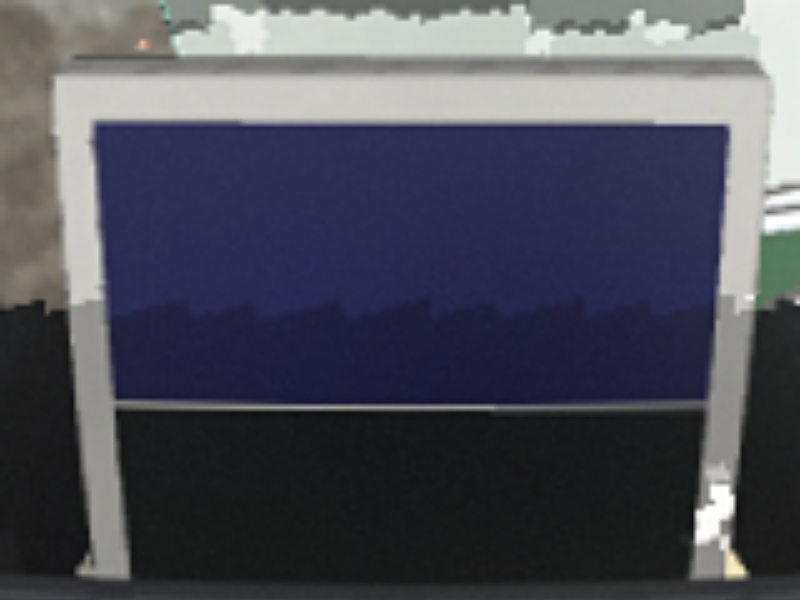

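```bash
python3 - <<'E'
from go import *
s,T=pr();d=snapshot("wrist");C=d["T_tool_cam"]
px=lambda l:(np.array(l)+.5)/5-.5+[180,170]
u=px([(55,74),(770,79),(75,58),(750,58),(410,404)])
def f(v,M=np.array([(.0325,-.0325,-.008),(.0325,.0325,-.008),(.0325,-.0325,0),(.0325,.0325,0),(0,0,-.008)])):
    x,y,z,p,yw=v
    q=wproj(d,R.from_euler("zy",[yw,p]).apply(M)+[x,y,z],C)-u
    q[4,0]=0;return q.ravel()
for fixp in(0,1):
    w=lambda v:np.r_[f(v),v[3]*(1e3 if fixp else 3)]
    r=least_squares(w,[.007,0,-.0125,0,0]);v=r.x;print(v.round(4),f(v).reshape(-1,2).round(1).tolist())
E
```

```text
t 12.62 pos [ 0.3834 -0.2994  0.208 ] yawx 74.13 z [ 0.  0. -1.] F [-0.3  0.2 -0.7] ff 19.999917559325695 op 0.728
[ 0.0086 -0.0002 -0.0095 -0.0216  0.0027] [[0.1, 0.3], [-0.1, -0.2], [-0.1, -0.4], [0.0, 0.1], [0.0, 0.2]]
[ 0.0087 -0.0002 -0.0089 -0.      0.0027] [[0.1, 0.6], [-0.1, 0.1], [-0.2, -0.5], [0.1, -0.0], [0.0, -0.2]]
```

>>> send_rows --targets '[[[0.02,0.03,0.005],[-0.005,0,0]],[[0.06,0.09,0.015],[-0.01,0,0]],[[0.11,0.16,0.03],[-0.02,0,0]],[[0.155,0.23,0.04],[-0.028,0,0]],[[0.185,0.275,0.05],[-0.032,0,0]],[[0.194,0.287,0.053],[-0.032,0,0]],[[0.194,0.287,0.053],[-0.032,0,0]],[[0.194,0.287,0.053],[-0.032,0,0]],[[0.194,0.287,0.053],[-0.032,0,0]],[[0.194,0.287,0.053],[-0.032,0,0]]]'

```text
clock: 13.92
tool_pos: [0.4813, -0.2673, 0.1923]
eef_rot: [0.797, 0.602, 0.03, 0.04]
contact_force: [1.6, -0.5, -1.0]
opening: 0.732
finger_force: 20.0
```

```bash
python3 - <<'E'
from go import *
s,T=pr();foc=np.array([.48348,-.25891,.2032])
u=T[:3,:3]@[.0083,0,-.0103]+T[:3,3];print("underside",u,"err",u-foc,"n",-T[:3,2])
Y=R.from_euler("z",-.278);n=Y.apply([-np.sin(.1),0,np.cos(.1)]);print(n)
o=[]
for k,Q in(("side",None),("top",None)):
    d=snapshot(k);p=proj(d,u)[0];x,y=(p-[35,30]).astype(int);o.append(cv2.resize(d["img"][y:y+80,x:x+70],(400,457),interpolation=cv2.INTER_CUBIC));print(k,x,y,400/70)
    c=np.array([(a*.0325,b*.0325,-.008) for a,b in((1,1),(1,-1),(-1,-1),(-1,1))])+[.0083,0,-.0103]
    print(((proj(d,c@T[:3,:3].T+T[:3,3])-[x,y]+.5)*400/70).round().tolist())
cv2.imwrite("pics/fin.png",np.hstack(o))
E
```

```text
t 13.93 pos [ 0.4813 -0.2673  0.1923] yawx 74.07 z [ 0.096 -0.028 -0.995] F [ 1.6 -0.5 -1. ] ff 19.999968521296978 op 0.732
underside [ 0.482593   -0.25899555  0.2025245 ] err [-8.86996457e-04 -8.55537285e-05 -6.75497902e-04] n [-0.09648086  0.02755362  0.99495339]
[-0.09600044  0.02739758  0.99500417]
side 199 213 5.714285714285714
[[300.0, 130.0], [163.0, 116.0], [106.0, 198.0], [249.0, 214.0]]
top 333 165 5.714285714285714
[[169.0, 106.0], [140.0, 212.0], [249.0, 244.0], [277.0, 137.0]]
```

View pics/fin.png

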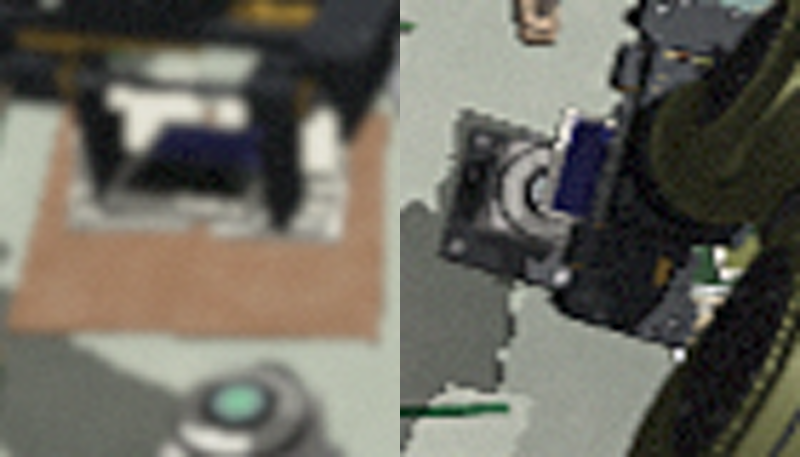

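```bash
python3 -c "
from plant import *
print(get_state()['qd'].round(3));print(finish_job())"
```

```text
[-0.001 -0.001 -0.001  0.    -0.001 -0.    -0.002]
the job is handed in; nothing more can be done
None
```

I handed the job in at about 14 s with the fed tile held still over the inspection camera, an estimated 1 mm from the focus point and square to the lens at a measured head tilt of about 0.10 rad. The judge gave no verdict, and I did not check the pedal by image after its release.

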